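# Lay out the glassware for the next evaporation

### The job

Lay out the bench for the next run: set the cork ring flat on the middle of the white tile and stand the round flask upright in it, stand the capped jar upright on the middle of the black rubber pad, and stand the tall open beaker upright on the bench half-way between the tile and the pad, on the straight line that joins their centres. Leave the low wide glass dish where it is.

Things in the scene. Friction and masses are not known exactly. Their poses are not given: they have to be found in the camera images.
- ring_c (a point): Loose cork flask ring, a flat tan ring 60 mm across, 26 mm high, with a 30 mm hole, lying flat. The point is its centre, 13 mm above its underside. With the flask seated in it, the ball dips 5 mm below the ring's top. z axis up when upright.
- flask_c (a point): Loose clear glass flask, 98 mm high: a 52 mm ball (centre 23 mm below this point), a straight 20 mm neck, free from 7 to 43 mm above this point, then a 24 mm lip. Amber residue weighs its bottom, so it rights itself in a round hole; it cannot stand on a flat. Starts upright in the black block. The point is its centre, 49 mm above its lowest point. z axis up when upright.
- beaker_c (a point): Loose tall open beaker of clear glass, 50 mm across the body (53 mm at the rim), 75 mm high, 3 mm wall, no cap. The point is its centre, 37.5 mm above its underside. z axis up when upright.
- jar_c (a point): Loose closed jar of amber glass with a white screw cap and a paper label, 50 mm across, 75 mm high. The point is its centre, 37.5 mm above its underside. z axis up when upright.
- tile: Fixed square white ceramic tile, 100 x 100 mm, 6 mm thick, lying on the bench. Origin at the centre of its underside (on the bench), x and y along its edges. The pad's centre lies 240 mm from the tile's centre, along the tile's y axis (on its + or its - side).
- pad: Fixed round black rubber pad, 90 mm across, 6 mm thick, lying on the bench. Origin at the centre of its underside (on the bench).
- block: Fixed square black plastic flask stand, 80 x 80 x 25 mm high, with a 34 mm round hole in its middle in which the flask's ball sits at the start (the lowest point of the ball is then about 19 mm above the bench). It stays where it is. Origin at the centre of its underside.
- dish_c (a point): Loose low wide open glass dish, 68 mm across the body (72 mm at the rim), 36 mm high; a bystander that must stay where it is. The point is its centre, 18 mm above its underside.
Things that resemble listed ones, but are neither listed nor needed, are in the scene too. Of the things shaped like the part that bears ring_c, the cork one is meant. Several things have the shape of the pad; the one meant has the colours described above.

How it is judged:
At the end, for the whole second after the job is handed in: Ring flat on tile, within 15 mm of centre; flask in the ring, within 12 mm of its axis, leaning under 17 deg; jar upright on pad within 15 mm of centre; beaker upright on the bench within 15 mm of the tile-pad line and under 135 mm from both centres; dish moved under 20 mm; all at rest (horizontal distance between ring_c and tile below 0.015 m and z of ring_c in the frame of tile between 0.014 and 0.024 m and angle between each of ring_c, beaker_c, jar_c's own z axis and vertical below 0.12 rad and horizontal distance between flask_c and ring_c below 0.012 m and height (world z) of flask_c between 0.07 and 0.082 m and angle between flask_c's own z axis and vertical below 0.3 rad and x of beaker_c in the frame of tile between -0.015 and 0.015 m and horizontal distance between beaker_c and tile below 0.135 m and horizontal distance between beaker_c and pad below 0.135 m and height (world z) of beaker_c below 0.042 m and horizontal distance between jar_c and pad below 0.015 m and height (world z) of jar_c between 0.039 and 0.048 m and linear speed of each of ring, flask, beaker, jar below 0.02 m/s and angular speed of each of ring, flask, beaker, jar below 0.3 rad/s and distance of dish_c from where it was at the start of the episode below 0.02 m); the robot touches nothing.
It fails at once if the low dish is pushed away or tipped (moved more than 30 mm) (distance of dish_c from where it was at the start of the episode above 0.03 m).
It also fails if it takes over 115 s, if anything falls off the work surface, if the arm or the gripper's body presses on something with over 40 N, if the wrist force passes 120 N, or if a joint passes its speed limit or range.

### The arm

A 6-joint arm with a two-finger parallel gripper is mounted at the origin on the work surface. World frame = base frame: x ahead of the robot, y to its left, z up, the work surface at z = 0. Lengths are in m, angles in rad, forces in N, time in s.
With the tool pointing down it reaches from about 0.325 to 0.775 m from the base axis. Payload 5.5 kg.
Tool frame: the origin (TCP) lies between the finger pads; the fingertips stand 8 mm ahead of it and the grasp point (between the pads) lies 11 mm behind it (tcp_to_tips is the distance from the TCP to the fingertips, in m); z points along the fingers, y is the direction in which the jaws open and shut (so a half turn about z gives the same grasp; the last joint's range is limited). The gripper opens to 88 mm and grips with 3 to 60 N. Pads are 20 mm wide; open, the fingers measure 115 mm over their backs; the gripper's body (75 mm by 178 mm) begins 61 mm behind the grasp point.
Start: joints at [1.271, 0.091, 1.231, -0, 1.82, -0.057], TCP at [0.144, 0.582, 0.231] pointing down, gripper open.
Joint ranges: [-2.87, 2.87], [-0.86, 2.18], [0.17, 2.46], [-1.51, 4.65], [0.06, 2.69], [-2.65, 2.65]. Speed limits (rad/s): [2.57, 2.57, 3.01, 3.14, 3.14, 3.14].

### API

Orientations are given as a unit quaternion [w, x, y, z].
In Python, from bench import * gives the robot as it stands. Calls block until the motion is done:
- move_to(position, orientation): joint-space move of the TCP to a pose.
- move_l(position, speed=0.15, orientation=None): straight line of the TCP; orientation=None keeps the orientation; speed is the mean speed in m/s.
- movej(angles): joint-space move.
- gripper_open() and close(): open the fingers fully, or close them until they stop; the grip force is fixed at half the most.
- hold(seconds).
- inverse_kinematics(position, orientation): joint angles nearest the present ones, or None.
- state(): the state.
- get_image(name): name is "side" or "top"; returns a dict with "frame" (420x560x3 uint8, blue, green, red), "depth" (420x560 float32, m along the optical axis (not along the pixel's ray), 0 where there is no reading), "camera_matrix" (3x3 intrinsics, pixels), "view" (4x4, takes a point from world to camera coordinates). Camera axes: x right, y up, looking along -z (the intrinsics and any distortion apply to the point x, -y, -z); pixel columns grow to the right and rows downward; lengths in m; the calibration is good to about 2 mm. A picture is of the moment at which its call begins.
A pose or a line that the arm cannot do raises IKError and nothing moves.
- job_done(): hands the job in, once; it reports no verdict.
The state is a dict: "time": time; "joint_pos": joint angles; "dq": joint speeds; "joint_torque": joint torques, N m; "ee_pos": TCP position; "ee_rot": TCP orientation; "ft_force": force on the tool from outside, world axes, zero at the start; "moment": the same for the moment, N m; "finger_gap": finger opening in m.
Only numpy, scipy, OpenCV 4.12 (cv2) and the standard library are available. Lean on these libraries where they do the work, as an engineer would, in place of code of your own. Each camera call takes 0.05 s, during which the arm holds its last target. There are 200 camera calls.

## Working session

There is one attempt and no reset: what is moved stays moved. The work goes in short steps, each a Python script; the robot and the scene stay as the last script left them, time stands still between calls to the robot, and variables do not carry over. Pictures are saved under pics/ and viewed, about 12 in all and at most 16, crops included, and the job is handed in when it is done.

```bash
ls; mkdir -p pics
cat > h.py <<'E'
from bench import *
import numpy as np, cv2
def P(im,u,v,z=None):
    """pixel -> world, by depth or on the plane of height z"""
    K=im["camera_matrix"];V=np.linalg.inv(im["view"])
    r=np.array([(u-K[0,2])/K[0,0],-(v-K[1,2])/K[1,1],-1.])
    o=V[:3,3];d=V[:3,:3]@r
    s=float(im["depth"][int(round(v)),int(round(u))]) if z is None else (z-o[2])/d[2]
    return o+s*d
def cloud(im):
    K=im["camera_matrix"];V=np.linalg.inv(im["view"]);D=im["depth"]
    v,u=np.mgrid[:D.shape[0],:D.shape[1]]
    c=np.stack([(u-K[0,2])/K[0,0]*D,-(v-K[1,2])/K[1,1]*D,-D],-1)
    return c@V[:3,:3].T+V[:3,3]
E
python3 - <<'E'
from h import *
s=state();print(s["time"],s["ee_pos"],s["ee_rot"],s["finger_gap"])
for n in("side","top"):
    im=get_image(n);cv2.imwrite(f"pics/{n}0.png",im["frame"])
    np.savez(f"pics/{n}0.npz",**im)
    print(n,im["camera_matrix"].tolist(),np.linalg.inv(im["view"]).round(3).tolist())
    print([k for k in im])
E
```

```text
pics
0.0 [0.14419228 0.58211681 0.22951166] [-1.59587713e-04  1.21129059e-01  9.92636283e-01 -9.67534036e-04] 0.08768231331510726
side [[385.46563261278357, 0.0, 282.0643109123097], [0.0, 385.46563261278357, 208.751422865243], [0.0, 0.0, 1.0]] [[-0.966, 0.15, -0.211, 0.289], [-0.257, -0.476, 0.841, 0.723], [0.025, 0.866, 0.499, 0.522], [0.0, 0.0, 0.0, 1.0]]
['frame', 'depth', 'camera_matrix', 'view']
top [[451.0471506884261, 0.0, 278.52877722589386], [0.0, 451.0471506884261, 211.76614257489877], [0.0, 0.0, 1.0]] [[-0.019, 0.995, -0.101, 0.381], [-1.0, -0.019, -0.006, -0.014], [-0.008, 0.101, 0.995, 1.079], [0.0, 0.0, 0.0, 1.0]]
['frame', 'depth', 'camera_matrix', 'view']
```

View pics/top0.png

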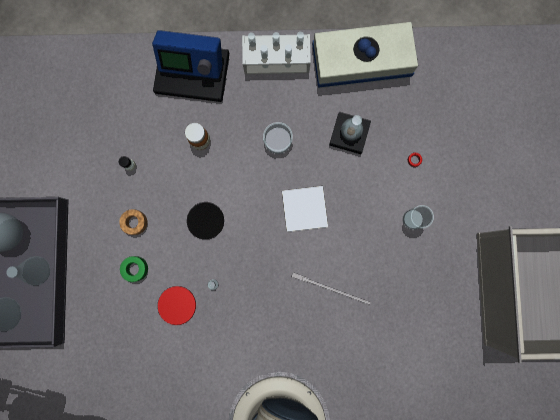

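View pics/side0.png

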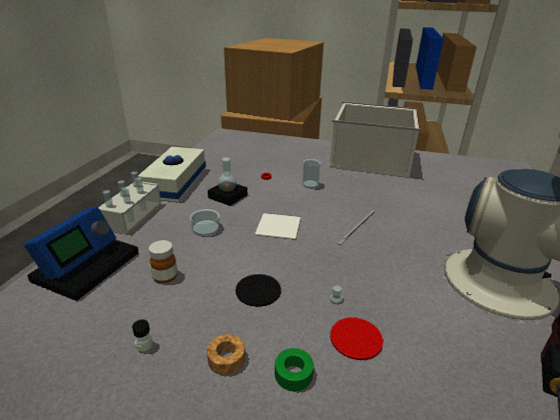

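Top view: jar (197,135), dish (278,138), flask in block (350,132), tile (305,209), black pad (205,220), red disc (177,305, decoy), tall beaker (418,217). Ring candidates: orange-tan (133,222), green (133,269) and small red (415,159). The tan one is the cork. Next I'll measure and enlarge.

Run:
```python
from h import *
im=dict(np.load("pics/top0.npz"));C=cloud(im);f=im["frame"]
crops=[f[190:290,100:240],f[95:170,170:300],f[95:245,320:450]]
big=[cv2.resize(c,None,fx=k,fy=k,interpolation=3) for c,k in zip(crops,(2.8,3,3.7))]
W=np.zeros((600,800,3),np.uint8)
for b,(y,x) in zip(big,((0,0),(300,0),(0,400))):
    b=b[:600-y,:800-x];W[y:y+b.shape[0],x:x+b.shape[1]]=b
cv2.imwrite("pics/crop0.png",W)
hsv=cv2.cvtColor(f,cv2.COLOR_BGR2HSV)
def blob(m,box,z,name):
    x0,y0,x1,y1=box;k=np.zeros(m.shape,np.uint8);k[y0:y1,x0:x1]=m[y0:y1,x0:x1]
    cs,_=cv2.findContours(k,cv2.RETR_EXTERNAL,cv2.CHAIN_APPROX_NONE);c=max(cs,key=cv2.contourArea)
    (u,v),(w,h),a=cv2.minAreaRect(c);q=np.array([P(im,*p,z) for p in cv2.boxPoints(((u,v),(w+1,h+1),a))])
    mid=P(im,u,v,z)
    print(name,(round(u),round(v)),mid.round(4),"sides",np.linalg.norm(q[1]-q[0]).round(4),np.linalg.norm(q[2]-q[1]).round(4),"edge ang",np.degrees(np.arctan2(*(q[1]-q[0])[1::-1])).round(1),"z",np.median(C[...,2][k>0]).round(4));return mid
g=f.max(2)
t=blob(f.min(2)>160,(270,175,340,240),.006,"tile")
p=blob(g<40,(180,195,235,245),.006,"pad")
print("dist",np.linalg.norm(t-p))
blob((hsv[...,1]>110)&(g>60),(110,200,155,242),.026,"ring")
blob(f.min(2)>140,(180,115,215,160),.075,"cap")
blob(g<50,(325,105,380,160),.025,"block")
for n,(x0,y0,x1,y1),lo in(("jar",(180,115,215,160),.06),("flask",(325,105,380,160),.06),("beaker",(395,195,445,240),.05),("dish",(255,115,300,160),.02)):
    c=C[y0:y1,x0:x1].reshape(-1,3);c=c[(c[:,2]>lo)&(c[:,2]<.2)]
    print(n,len(c),c.min(0).round(3) if len(c) else"",c.max(0).round(3) if len(c) else"")
```

```text
tile (305, 208) [ 0.4964 -0.0696  0.006 ] sides 0.1017 0.1011 edge ang -84.2 z 0.0049
pad (205, 220) [0.4715 0.1687 0.006 ] sides 0.0888 0.0862 edge ang -91.1 z 0.005
dist 0.23958741027975425
ring (132, 222) [0.4696 0.3368 0.026 ] sides 0.059 0.0588 edge ang -91.1 z 0.0245
cap (194, 132) [0.6686 0.1816 0.075 ] sides 0.0435 0.0443 edge ang -91.2 z 0.0741
block (349, 133) [ 0.6726 -0.1803  0.025 ] sides 0.0876 0.0821 edge ang -17.3 z 0.0236
jar 319 [0.648 0.159 0.061] [0.691 0.203 0.079]
flask 269 [ 0.657 -0.202  0.06 ] [ 0.696 -0.16   0.12 ]
beaker 233 [ 0.442 -0.352  0.05 ] [ 0.492 -0.301  0.079]
dish 229 [ 0.632 -0.043  0.02 ] [0.701 0.026 0.04 ]
```

View pics/crop0.png

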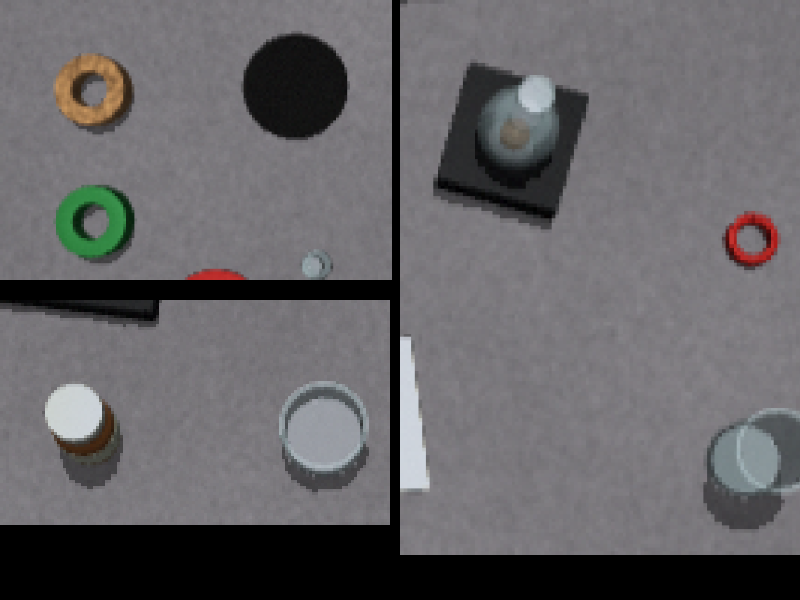

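The crop shows the speckled tan ring is cork; the green one is a plain decoy of the same shape. The black pad lies 239.6 mm from the tile, against 240 expected, and the tile, ring and cap sizes match. I'll start with the ring.

```bash
cat >> h.py <<'E'
TILE=np.array([.4964,-.0696]);PAD=np.array([.4715,.1687]);MID=(TILE+PAD)/2
U=(PAD-TILE)/np.linalg.norm(PAD-TILE)
A=np.arctan2(U[1],U[0])   # jaw axis along tile-pad line
def quat(jaw,xy):
    """tool down, jaw axis at angle jaw (mod pi), the choice with the smaller last joint"""
    best=None
    for a in(jaw+np.pi/2,jaw-np.pi/2):
        q=np.array([0,np.cos(a/2),np.sin(a/2),0]);j=inverse_kinematics([*xy,.25],q)
        if j is not None and(best is None or abs(j[5])<best[0]):best=(abs(j[5]),q)
    return best[1]
def go(xy,zg,jaw,clear,up=.25):
    """over the place, then down till the grasp point is at height zg"""
    q=quat(jaw,xy);z=zg-.011
    move_to([*xy,max(up,z)],q)
    move_l([*xy,z+clear],.25);move_l([*xy,z],.06)
def lift(z=.25,clear=.03):
    p=state()["ee_pos"];move_l([p[0],p[1],p[2]+clear],.08);move_l([p[0],p[1],z],.25)
def rep(t):
    s=state();print(t,"t",round(s["time"],1),"tcp",s["ee_pos"].round(4) if hasattr(s["ee_pos"],"round") else s["ee_pos"],"gap",round(s["finger_gap"],4),"F",np.round(s["ft_force"],1))
def pick(xy,zg,jaw,clear=.05):
    go(xy,zg,jaw,clear);rep("at");close();rep("closed");lift();rep("lifted")
def put(xy,zg,jaw,clear=.04):
    go(xy,zg,jaw,clear);rep("down");gripper_open();rep("open");lift();rep("up")
def pic(name,box=None,cam="top",k=3):
    im=get_image(cam);f=im["frame"]
    if box:x0,y0,x1,y1=box;f=cv2.resize(f[y0:y1,x0:x1],None,fx=k,fy=k,interpolation=3)
    cv2.imwrite(f"pics/{name}.png",f);np.savez(f"pics/{name}.npz",**im);return im
E
python3 - <<'E'
from h import *
pick([.4696,.3368],.022,np.pi/2)
put(TILE,.029,A)
E
```

```text
at t 3.5 tcp [0.4699 0.337  0.0115] gap 0.088 F [-0.2 -0.2 -0.6]
closed t 4.1 tcp [0.4697 0.3368 0.0112] gap 0.0585 F [-0.6  0.1  0.7]
lifted t 5.6 tcp [0.4693 0.3366 0.2479] gap 0.0586 F [-0.   0.1 -1. ]
down t 9.3 tcp [ 0.4963 -0.0696  0.0176] gap 0.0588 F [-0.6 -0.1  1. ]
open t 9.9 tcp [ 0.4964 -0.0696  0.018 ] gap 0.0877 F [-0.7 -0.8  0.5]
up t 11.4 tcp [ 0.496  -0.0695  0.2481] gap 0.0878 F [ 0.2 -0.3 -0.3]
```

Gap 58.6 mm, so the ring was held. Next is the jar, then the beaker with its jaws across the line.

Run:
```python
from h import *
pick([.669,.1813],.042,np.pi/2,.07)
g=state()["finger_gap"]
assert .04<g<.056,g
put(PAD,.049,A,.05)
im=pic("m1")
print("flask lip",P(im,357,120.7,.117).round(4),"beaker rim",P(im,422.7,216.6,.075).round(4),"base",P(im,412.7,219.3,0).round(4))
pick([.467,-.3265],.045,A+np.pi/2,.07)
assert .04<state()["finger_gap"]<.056
put(MID,.046,A+np.pi/2,.05)
move_to([.42,-.33,.3],quat(A,[.42,-.33]))
pic("m2",(170,100,390,250),k=3.5)
```

```text
at t 15.7 tcp [0.6694 0.1814 0.0317] gap 0.0879 F [-0.4  0.   0. ]
closed t 16.4 tcp [0.669  0.1812 0.031 ] gap 0.0489 F [-0.7 -0.6  1.1]
lifted t 17.8 tcp [0.6687 0.1811 0.2478] gap 0.0492 F [-0.2 -0.2 -2.3]
down t 20.4 tcp [0.4718 0.1688 0.0383] gap 0.0494 F [-0.3  0.2 -0.4]
open t 21.2 tcp [0.4715 0.1687 0.038 ] gap 0.0881 F [0.7 0.2 0.6]
up t 22.6 tcp [0.4711 0.1686 0.2481] gap 0.0879 F [-0.3  0.4 -0.7]
flask lip [ 0.6744 -0.1831  0.117 ] beaker rim [ 0.465  -0.3287  0.075 ] base [ 0.4652 -0.328   0.    ]
at t 26.5 tcp [ 0.4673 -0.3267  0.0346] gap 0.0877 F [-0.8 -0.7 -0. ]
closed t 27.2 tcp [ 0.4669 -0.3265  0.0339] gap 0.0499 F [-0.1 -0.1 -0.3]
lifted t 28.6 tcp [ 0.4666 -0.3262  0.2479] gap 0.0495 F [-0.4  0.3 -0.7]
down t 31.8 tcp [0.4843 0.0496 0.0354] gap 0.05 F [-0.2 -0.2 -0.4]
open t 32.5 tcp [0.484  0.0496 0.035 ] gap 0.0879 F [-0.1 -0.1  1.1]
up t 34.0 tcp [0.4835 0.0495 0.2482] gap 0.0877 F [ 0.5  0.8 -0.6]
```

View pics/m2.png

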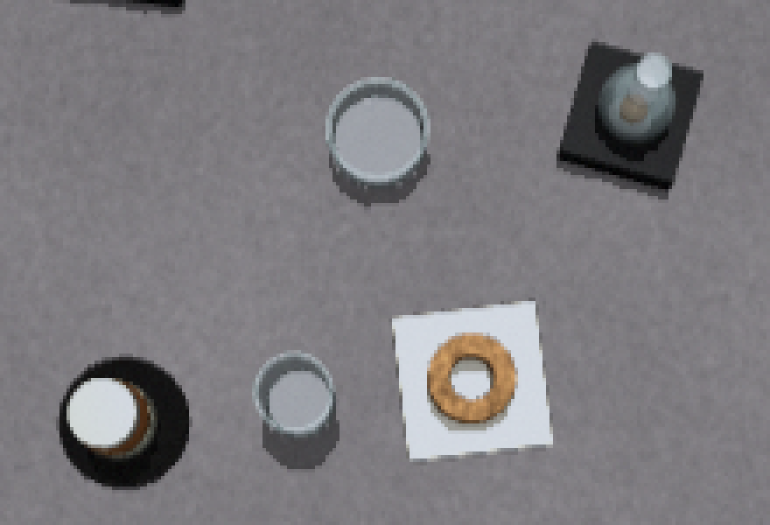

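The crop shows the ring on the tile (472,377), the jar on the black pad, the beaker upright between them, and the dish unmoved. Next I'll measure the ring's actual centre and bring the flask by its neck.

Run:
```python
from h import *
im=get_image("top");f=im["frame"];hsv=cv2.cvtColor(f,cv2.COLOR_BGR2HSV)
m=((hsv[...,1]>110)&(f.max(2)>60)).astype(np.uint8);k=np.zeros_like(m);k[180:235,275:335]=m[180:235,275:335]
c=max(cv2.findContours(k,0,1)[0],key=cv2.contourArea);(u,v),r=cv2.minEnclosingCircle(c)
R=P(im,u,v,.032)[:2];print("ring",R.round(4),"off tile",(R-TILE).round(4))
assert np.linalg.norm(R-TILE)<.012
pick([.675,-.182],.097,np.pi/2-.3,.09)
assert .014<state()["finger_gap"]<.024
go(R,.107,A,.06);rep("down")
im=pic("m3",(230,120,560,400),"side",2.3);np.save("pics/R.npy",R)
```

```text
ring [ 0.4941 -0.0677] off tile [-0.0023  0.0019]
at t 38.7 tcp [ 0.6753 -0.1821  0.0866] gap 0.088 F [-0.2  0.2  0.8]
closed t 39.8 tcp [ 0.675  -0.1821  0.086 ] gap 0.023 F [ 0.  -0.1 -0.1]
lifted t 41.0 tcp [ 0.6748 -0.182   0.2481] gap 0.0229 F [ 0.   0.8 -1.6]
down t 43.5 tcp [ 0.4944 -0.0678  0.0965] gap 0.0225 F [-0.5  0.4 -2. ]
```

View pics/m3.png

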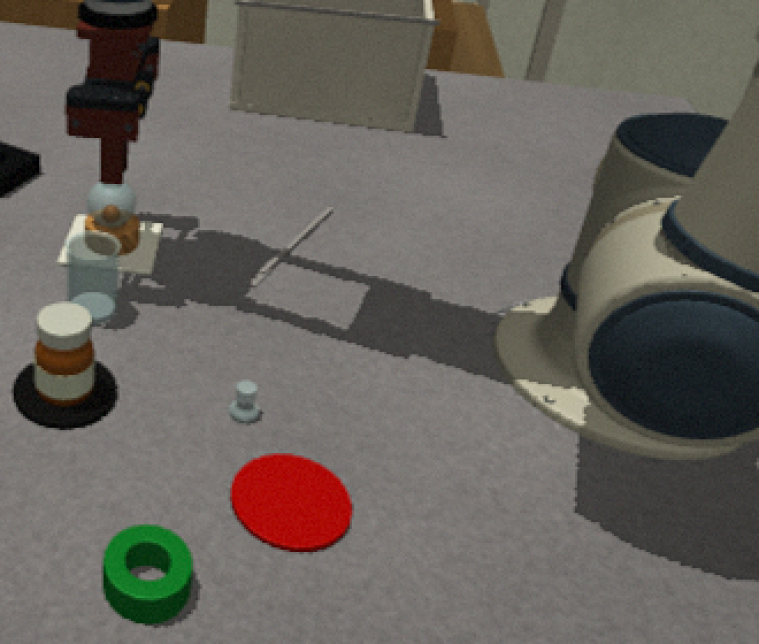

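The flask's ball hangs over the ring at about (110,215) in the crop, upright. The 23 mm gap means the pads hold the 24 mm lip, not the neck. I'll lower it slightly until it touches, then release.

Run:
```python
from h import *
for i in range(5):
    p=state()["ee_pos"];f0=state()["ft_force"][2]
    if f0>1.5: break
    move_l([p[0],p[1],p[2]-.0015],.03);hold(.15);rep("lower")
    if p[2]<.0935: break
gripper_open();hold(.3);rep("open");lift(.27)
move_to([.42,-.33,.3],quat(A,[.42,-.33]));hold(.5);rep("away")
a=pic("m4",(170,100,390,250),k=3.5);pic("m5",(130,130,350,330),"side",k=3)
C=cloud(a);c=C[170:245,265:345].reshape(-1,3)
t=c[(c[:,2]>.11)&(c[:,2]<.14)];print("lip",len(t),(t.min(0)+t.max(0))/2,t.max(0))
```

```text
lower t 44.0 tcp [ 0.4945 -0.0678  0.0953] gap 0.0226 F [-0.   0.1  1.3]
lower t 44.4 tcp [ 0.4952 -0.068   0.0952] gap 0.0221 F [-0.4  0.6  5.9]
open t 45.8 tcp [ 0.4945 -0.0679  0.0938] gap 0.0876 F [0.3 0.2 0. ]
away t 48.6 tcp [ 0.4201 -0.3298  0.3001] gap 0.0875 F [ 0.  -0.1 -0.1]
lip 92 [ 0.4905822  -0.07099022  0.12395392] [ 0.50139081 -0.06019782  0.12802475]
```

View pics/m4.png

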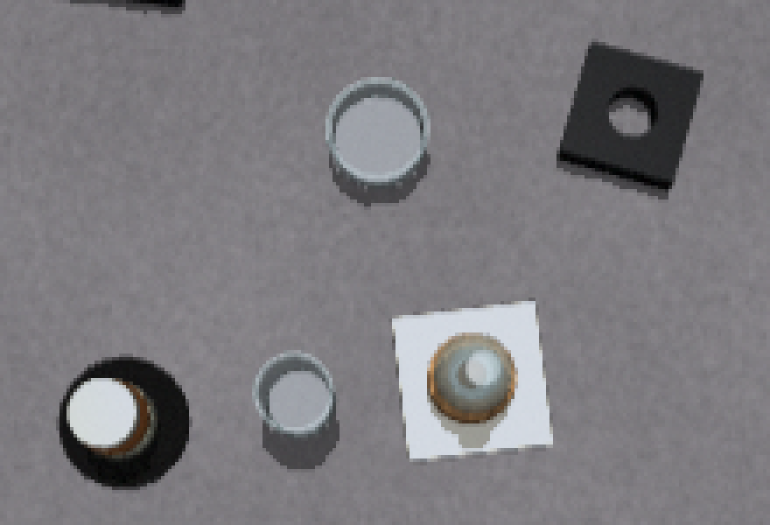

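View pics/m5.png

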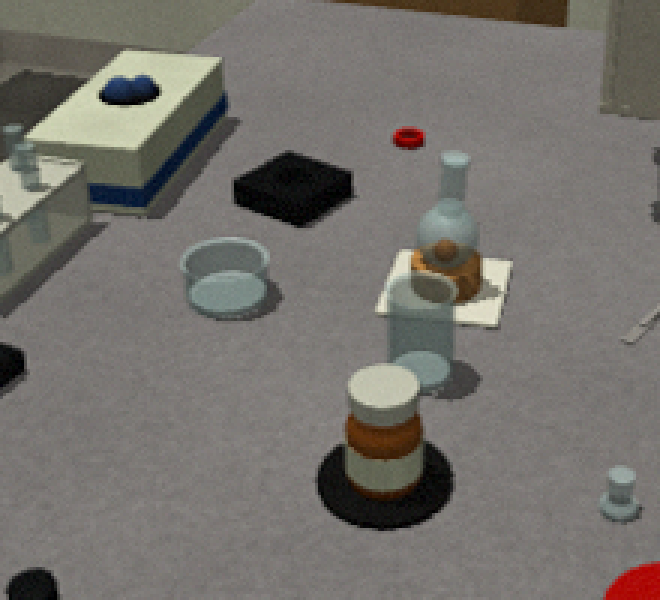

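Both views show the flask upright in the ring on the tile (lip at z 0.126 m, 0.125 expected), the beaker and jar standing, and the dish in place. One numeric check, then I hand in.

Run:
```python
from h import *
im=get_image("top");old=dict(np.load("pics/top0.npz"))
j=P(im,199.1,217.7,.081)[:2]-PAD;b=P(im,254,212.3,.075)[:2]-MID
print("jar off",j.round(4),"beaker off",b.round(4),"across line",round(float(b@[U[1],-U[0]]),4))
print("dish diff",np.abs(im["frame"][115:160,258:300].astype(int)-old["frame"][115:160,258:300]).mean().round(2))
if np.linalg.norm(j)<.012 and np.linalg.norm(b)<.012: job_done();print("done",state()["time"])
```

```text
jar off [0.0001 0.0004] beaker off [-0.002  -0.0023] across line -0.0022
dish diff 3.96
the job is handed in; nothing more can be done
the job is handed in; nothing more can be done
```

The bench is laid out and the job is handed in, about 49 s into the 115 s allowed. The hand-in gives no verdict, so this rests on my own camera checks.

| Item | Last check |
|---|---|
| Cork ring | Flat on the tile, about 3 mm from centre (measured before the flask went in) |
| Flask | Upright in the ring; lip top at about 0.126 m (0.125 m expected) |
| Jar | Upright on the black pad, under 1 mm from centre |
| Beaker | Upright, about 3 mm from the mid-point and about 2 mm off the line |
| Dish | Looks unmoved next to the first picture; I compared images but didn't measure its position |

- **Flask grip:** the finger gap read 23 mm, so the gripper held the flask by its 24 mm lip, not its 20 mm neck as planned. It still seated cleanly, with 5.9 N of upward force on the tool at contact.
- **Flask lean:** the lip sits about 5 mm off the ring's axis. That could be a lean of a few degrees or measurement error, and is well under the 17° limit.

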